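# Dock the order tablet on the coffee bar

## Robot

A 6-joint arm with a two-finger parallel gripper is mounted at the origin on the work surface. World frame = base frame: x ahead of the robot, y to its left, z up, the work surface at z = 0. Lengths are in mm, angles in rad, forces in N, time in s.
With the tool pointing down it reaches from about 275 to 825 mm from the base axis. Payload 4.9 kg.
Tool frame: the origin (TCP) lies at the very end of the fingers, on their centre line; the grasp point (between the pads) lies 19 mm behind it; z points along the fingers, y is the direction in which the jaws open and shut (so a half turn about z gives the same grasp; the last joint's range is limited). The gripper opens to 85 mm and grips with 20 to 120 N. Pads are 22 mm wide; open, the fingers measure 114 mm over their backs; the gripper's body (76 mm by 85 mm) begins 54 mm behind the grasp point. The pads swing forward as they close: fully open they stand 13 mm farther back than shut.
Start: joints at [-1.341, 0.326, -0.193, 1.052, 0, 1.437], TCP at [195.718, -514.017, 231.281] pointing down, gripper open.
Joint ranges: [-2.65, 2.65], [-0.97, 1.79], [-1.3, 1.35], [-1.93, 2.1], [-1.47, 1.37], [-3.14, 3.14]. Speed limits (rad/s): [2.57, 2.57, 3.14, 3.14, 3.14, 3.14].

## Interface

Orientations are given as [roll, pitch, yaw] about the fixed x, y, z axes, in that order (R = Rz(yaw) Ry(pitch) Rx(roll)).
In Python, from bench import bot, solve_ik, imaging gives the robot as it stands. Calls block until the motion is done:
- bot.move_ptp(position, orientation): joint-space move of the TCP to a pose.
- bot.movel(position, rot=None, max_speed=150, threshold=None): straight line of the TCP; rot=None keeps the orientation; max_speed is the mean speed in mm/s. With threshold (N) it stops when the force on the tool has changed by that much, and returns True; else False.
- bot.move_j(angles): joint-space move.
- bot.grip(opening, effort=None): opening from 0.0 (shut) to 1.0 (fully open); effort is the grip in N (None keeps the last); returns when the fingers have stopped.
- bot.dwell(seconds).
- solve_ik(position, orientation): joint angles nearest the present ones, or None.
- bot.get_state(): the state.
- imaging.capture(name): name is "scene" or "top" or "wrist"; returns the picture (420x560x3 uint8, blue, green, red); there is no depth.
- imaging.camera_model(name): a dict with "K" (3x3 intrinsics, pixels), "k1" (the pictures are not rectified: a ray, as slopes to the right and down, at radius r is drawn at 1 + k1 r^2 times it, then the intrinsics apply), "position" and "rotation" of the camera in the world. Camera axes: x right, y up, looking along -z (the intrinsics and any distortion apply to the point x, -y, -z); pixel columns grow to the right and rows downward; lengths in mm; the calibration is good to about 2 mm. A picture is of the moment at which its call begins: read the wrist's pose just before it. camera_model takes no time and is no camera call; for the wrist camera it gives the pose at the moment of the call.
A pose or a line that the arm cannot do raises bot.IKError and nothing moves.
- bot.sign_off(): hands the job in, once; it reports no verdict.
The state is a dict: "t": time; "qpos": joint angles; "joint_velocities": joint speeds; "effort": joint torques, N m; "tcp_pos": TCP position; "orientation": TCP orientation; "contact_force": force on the tool from outside, world axes, zero at the start; "wrist_torque": the same for the moment, N m; "opening": opening from 0.0 (shut) to 1.0 (fully open).
Only numpy, scipy, OpenCV 4.12 (cv2) and the standard library are available. Lean on these libraries where they do the work, as an engineer would, in place of code of your own. Each camera call takes 0.05 s, during which the arm holds its last target.

## Task

Take the orange order tablet out of the wooden storage rack and slide it into the leaning slot of the metal counter dock until it is fully home, bottom edge on the slot's floor, screen facing out over the low front lip. Lower it in gently rather than letting it drop, let go, and leave the wooden board, milk pitcher, cup stack and tamper where they stand.

Things in the scene. Friction and masses are not known exactly. Their poses are not given: they have to be found in the camera images.
- tablet_center (a point): Centre of the order tablet: a slab in an orange case, black screen with coloured tiles on one face; 10 mm thick (its x, pointing out of the screen), 180 wide (y), 135 tall (z, to its upper edge), about 0.4 kg. It starts upright in one of the two rack slots, screen to the rack's +x; its upper 85 mm stand free and can be pinched across the thickness.
- tablet: The same tablet; origin at the middle of its lower edge, axes as tablet_center.
- tablet_screen (a point): Middle of the tablet's screen face, 5 mm from tablet_center along its x.
- rack: Fixed wooden storage rack, base 130 (x) x 200 (y) x 12 mm; origin at the middle of its underside, z up. Two upright slots 13 mm wide run along y at x = -35 and +35 mm, between 6 mm fins; slot floor 12 mm and fin tops 62 mm above the table. The tablet is in one, the board in the other.
- dock: Fixed metal counter dock, base plate 150 x 200 x 12 mm; origin 15 mm towards its +x side from the plate's middle, on the table, z up. Carries the slot; two 10 mm struts at y = +-70 mm run from the back rest down to the base.
- slot: Aluminium slot of the dock. Origin: middle of the slot floor, 30 mm above the table. z points out along the slot, leaning 25 degrees from vertical to the dock's -x; x is the way the screen must face. Clear opening 14 (x) by 188 mm (y). Along z: front lip (+x) and end walls 40 mm, back rest (-x) 70 mm, plus flared lead-ins of up to 12 mm. Home tablet: centre at z = 67.5 mm.
- board_center (a point): Bystander: centre of a loose wooden serving board 10 x 160 x 95 mm, standing in the rack's other slot (top 107 mm above the table).
- pitcher: Bystander: steel milk pitcher, loose, 80 mm across, 100 mm tall, handle at its +y; origin at middle of underside.
- cups: Bystander: upside-down stack of brown paper cups, loose, 71 mm across, 135 mm tall; origin at middle of underside.
- tamper: Bystander: yellow coffee tamper, loose, 58 mm across, 86 mm tall; origin at middle of underside.
Things that resemble listed ones, but are neither listed nor needed, are in the scene too. What is shaped like the tablet but blue is not meant.

How it is judged (in metres and radians):
At the end, for the whole second after the job is handed in: The tablet is at rest and released, fully home in the dock's slot: its centre no more than 3 mm above home along the slot, within 8 mm sideways and across, in line with the slot within 0.12 rad, upper edge up and screen facing out over the front lip (z of tablet_center in the frame of slot between 0.063 and 0.0705 m and x of tablet_center in the frame of slot between -0.008 and 0.008 m and y of tablet_center in the frame of slot between -0.008 and 0.008 m and angle between the z axis of tablet and the z axis of slot, either way round below 0.12 rad and angle between the x axis of tablet and the x axis of slot, either way round below 0.12 rad and angle between tablet_center's own z axis and vertical below 1 rad and not (angle between tablet_screen's own x axis and vertical above 1.57 rad) and linear speed of tablet below 0.02 m/s); the robot touches nothing.
It fails at once if the wooden board is moved more than 30 mm (distance of board_center from where it was at the start of the episode above 0.03 m).
It fails at once if the milk pitcher is moved more than 30 mm (distance of pitcher from where it was at the start of the episode above 0.03 m).
It fails at once if the cup stack is moved more than 30 mm (distance of cups from where it was at the start of the episode above 0.03 m).
It fails at once if the tamper is moved more than 30 mm (distance of tamper from where it was at the start of the episode above 0.03 m).
It fails at once if the tablet drops in: faster than 0.45 m/s while in the slot (z of tablet_center in the frame of slot between 0.05 and 0.11 m and x of tablet_center in the frame of slot between -0.02 and 0.02 m and y of tablet_center in the frame of slot between -0.02 and 0.02 m and linear speed of tablet above 0.45 m/s).
It also fails if it takes over 48 s, if anything falls off the work surface, if the arm or the gripper's body presses on something with over 40 N, if the wrist force passes 120 N, or if a joint passes its speed limit or range.

## Working session

There is one attempt and no reset: what is moved stays moved. The work goes in short steps, each a Python script; the robot and the scene stay as the last script left them, time stands still between calls to the robot, and variables do not carry over. Pictures are saved under pics/ and viewed, and the job is handed in when it is done.

```bash
ls; mkdir -p pics
python3 - <<'E'
from bench import bot, imaging
import cv2
for n in ("scene","top","wrist"):
    m=imaging.camera_model(n); print(n,m)
    cv2.imwrite(f"pics/{n}0.png",imaging.capture(n))
s=bot.get_state(); print(s)
E
```

```text
pics
scene {'K': array([[477.10610119,   0.        , 278.12825357],
       [  0.        , 477.10610119, 212.46494485],
       [  0.        ,   0.        ,   1.        ]]), 'k1': 0.054837152789032464, 'position': array([1024.54628675, -159.81966132,  884.68491438]), 'rotation': array([0.55036483, 0.00736152, 1.07624743])}
top {'K': array([[483.48201524,   0.        , 280.11597286],
       [  0.        , 483.48201524, 210.55710488],
       [  0.        ,   0.        ,   1.        ]]), 'k1': 0.0016389011157439894, 'position': array([ 521.13229279,   85.16662091, 1025.27937638]), 'rotation': array([ 0.0768727 , -0.00446292, -1.55447469])}
wrist {'K': array([[324.52262652,   0.        , 278.22189025],
       [  0.        , 324.52262652, 209.55943434],
       [  0.        ,   0.        ,   1.        ]]), 'k1': 0.02712180882155511, 'position': array([ 266.87651303, -484.910005  ,  374.69981243]), 'rotation': array([-3.03042011e-01,  8.93752883e-04, -1.20802034e+00])}
{'t': 0.15, 'qpos': array([-1.34118441e+00,  3.26816427e-01, -1.93357339e-01,  1.05199370e+00,
       -8.89810296e-06,  1.43664250e+00]), 'joint_velocities': array([ 0.000134  , -0.00089321,  0.00359937, -0.00184391, -0.00076816,
        0.00036971]), 'effort': array([ 1.38342646e-03, -4.43703568e+01,  2.62664831e+01,  1.03984275e-02,
       -1.57848235e-04,  9.65909635e-06]), 'tcp_pos': array([ 195.61762279, -513.56100823,  230.65720858]), 'orientation': array([-3.14023264e+00, -1.74574240e-04,  3.63765624e-01]), 'contact_force': array([-0.79816941, -0.19504883,  0.53546889]), 'wrist_torque': array([ 0.01007312,  0.05529048, -0.03904264]), 'opening': 0.9975871698937029}
```

View pics/scene0.png

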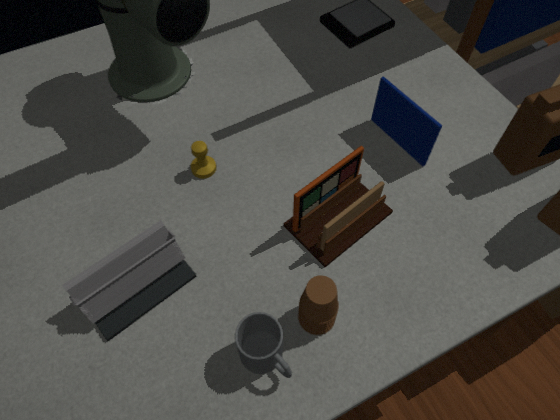

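View pics/top0.png

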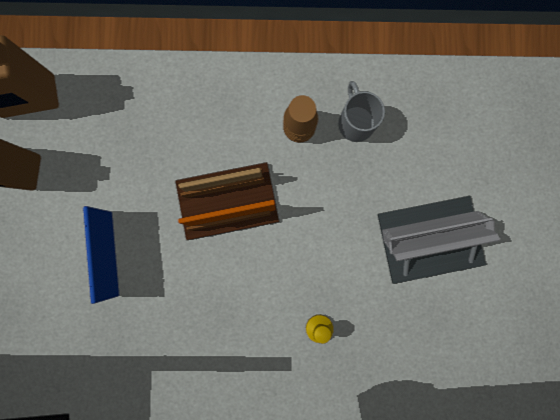

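View pics/wrist0.png

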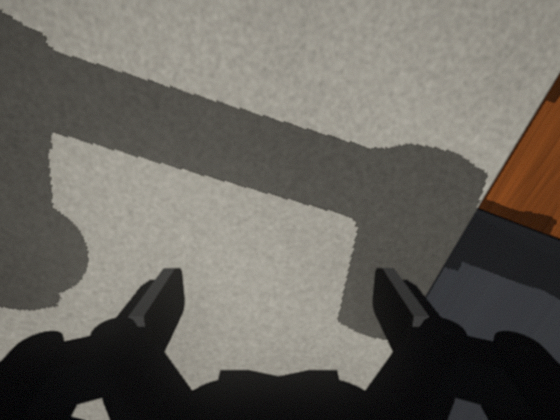

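```bash
cat > h.py <<'E'
import numpy as np, cv2, json
from scipy.spatial.transform import Rotation as R
from scipy.optimize import least_squares
def proj(m,P):
    P=np.atleast_2d(P).astype(float)
    c=R.from_euler('xyz',m['rotation']).inv().apply(P-m['position'])
    s=np.c_[c[:,0],-c[:,1]]/(-c[:,2:3]); r2=(s**2).sum(1,keepdims=True)
    s=s*(1+m['k1']*r2); K=m['K']
    return np.c_[K[0,0]*s[:,0]+K[0,2],K[1,1]*s[:,1]+K[1,2]]
def T(x,y,yaw): 
    return lambda P: R.from_euler('z',yaw).apply(np.atleast_2d(P))+[x,y,0]
def crop(img,x0,y0,w,h,f): return cv2.resize(img[y0:y0+h,x0:x0+w],None,fx=f,fy=f,interpolation=cv2.INTER_CUBIC)
E
python3 - <<'E'
from h import *
t=cv2.imread('pics/top0.png'); s=cv2.imread('pics/scene0.png')
g=lambda i: np.clip(255*(i/255.)**0.6,0,255).astype('uint8')
cv2.imwrite('pics/t_rack.png',crop(g(t),165,150,130,100,6))
cv2.imwrite('pics/t_dock.png',crop(g(t),370,185,150,110,5))
cv2.imwrite('pics/s_rack.png',crop(g(s),270,140,130,130,4))
cv2.imwrite('pics/s_dock.png',crop(g(s),60,215,145,130,5)[:600])
E
```

```text
(no output)
```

View pics/t_rack.png

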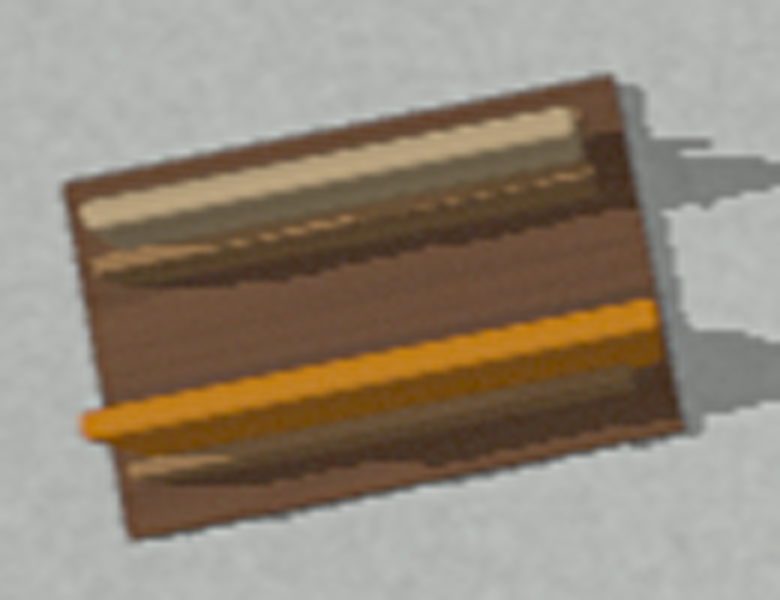

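View pics/t_dock.png

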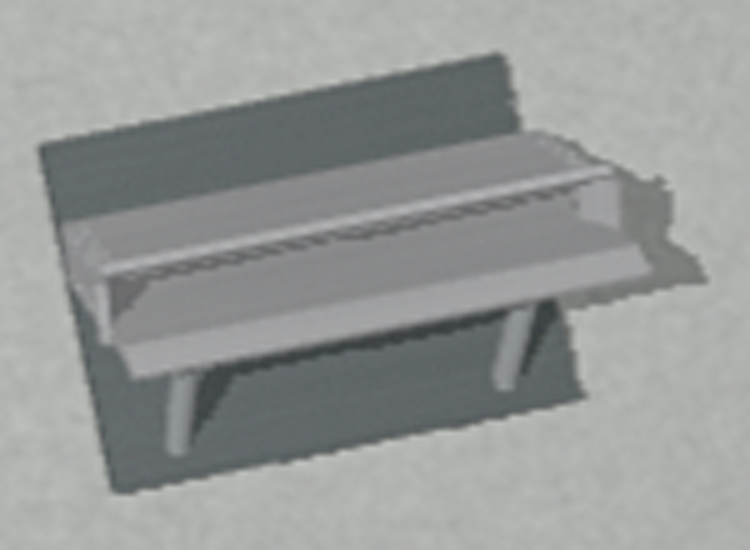

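View pics/s_rack.png

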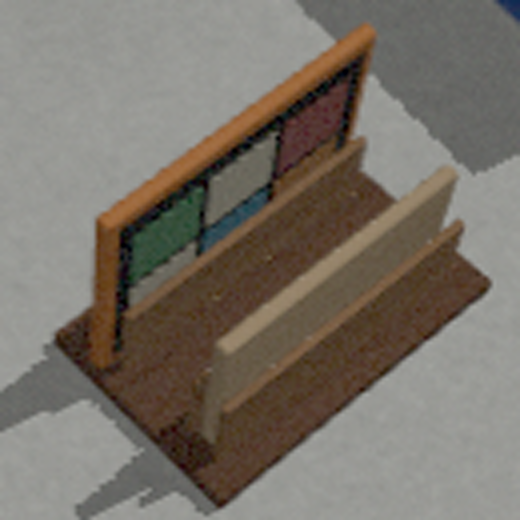

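View pics/s_dock.png

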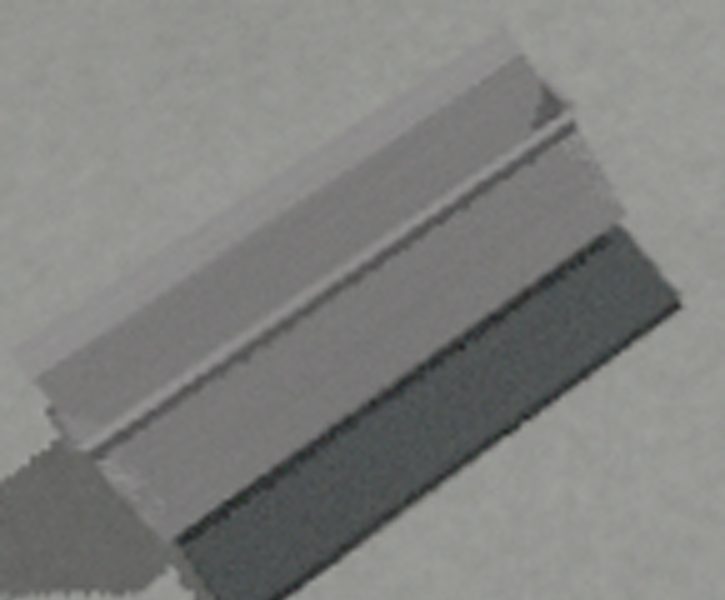

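```bash
cat > fit.py <<'E'
from h import *
from bench import imaging
M={n:imaging.camera_model(n) for n in('top','scene')}
def fit(name,obs,x0):
    def f(p): return np.concatenate([(proj(M[c],T(*p)(P))[0]-uv) for c,P,uv in obs])
    r=least_squares(f,x0,loss='soft_l1',x_scale=[10,10,.1]); print(name,r.x.round(3)); print(r.fun.reshape(-1,2).round(1).tolist()); return r.x
tr=lambda u,v:(165+u/6-.4,150+v/6-.4); td=lambda u,v:(370+u/5-.4,185+v/5-.4)
sr=lambda u,v:(270+u/4-.4,140+v/4-.4); sd=lambda u,v:(60+u/5-.4,215+v/5-.4)
rk=[('top',(65,100,12),tr(65,185)),('top',(65,-100,12),tr(612,75)),('top',(-65,-100,12),tr(683,430)),('top',(-65,100,12),tr(130,538)),
('scene',(-65,-100,12),sr(57,334)),('scene',(65,-100,0),sr(220,507)),('scene',(65,100,12),sr(490,281))]
for c in('top','scene'): rr=fit('rack '+c,[o for o in rk if o[0]==c],[550,150,0])
rr=fit('rack',rk,[550,150,0])
tb=[('top',(5,90,147),tr(82,411)),('top',(-5,90,147),tr(82,438)),('top',(5,-90,147),tr(655,299)),('top',(-5,-90,147),tr(658,325)),
('scene',(-5,-90,147),sr(97,217)),('scene',(5,-90,147),sr(121,228)),('scene',(-5,90,147),sr(367,25)),('scene',(5,90,147),sr(376,34))]
for c in('top','scene'): fit('tab '+c,[o for o in tb if o[0]==c],[510,150,0])
tt=fit('tab',tb,[510,150,0])
print('tab in rack',R.from_euler('z',-rr[2]).apply([tt[0]-rr[0],tt[1]-rr[1],0]))
dk=[('top',(60,100,12),td(40,147)),('top',(60,-100,12),td(505,55)),('top',(-90,-100,12),td(585,397)),('top',(-90,100,12),td(115,493)),
('scene',(60,100,12),sd(681,296))]
fit('dock top',dk[:4],[500,-250,0])
dd=fit('dock',dk,[500,-250,0])
# overlay
t=cv2.imread('pics/top0.png'); s=cv2.imread('pics/scene0.png')
Rs=R.from_euler('y',-25,degrees=True)
lines=[]
for x,h in((-7,70),(7,40),):
    for y in(-94,94):
        lines.append((Rs.apply([x,y,0])+[0,0,30],Rs.apply([x,y,h])+[0,0,30]))
    lines.append((Rs.apply([x,-94,h])+[0,0,30],Rs.apply([x,94,h])+[0,0,30]))
for im,c,(x,y,w,h,f) in((t,'top',(370,185,150,110,5)),(s,'scene',(60,215,145,130,5))):
    b=crop(im,x,y,w,h,f)
    for a,e in lines:
        pts=((proj(M[c],T(*dd)([a,e]))-[x,y]+.4)*f).astype(int); cv2.line(b,tuple(map(int,pts[0])),tuple(map(int,pts[1])),(0,0,255),1)
    cv2.imwrite(f'pics/ov_{c}.png',b[:600])
E
python3 fit.py
```

```text
rack top [6.18290e+02 1.94561e+02 2.15000e-01]
[[-1.1, -0.6], [0.7, -0.7], [1.0, 0.3], [-0.6, 1.1]]
rack scene [6.18981e+02 1.96839e+02 2.16000e-01]
[[-1.2, -0.5], [0.1, 1.0], [0.8, -0.5]]
rack [6.18615e+02 1.95608e+02 2.17000e-01]
[[-1.6, -0.6], [0.2, -0.9], [0.5, 0.0], [-1.1, 1.0], [-1.8, -0.4], [-0.4, 1.2], [0.2, -0.4]]
tab top [5.86495e+02 1.80518e+02 2.11000e-01]
[[-1.3, -0.3], [-0.3, 0.6], [0.4, -0.6], [1.0, 0.4]]
tab scene [5.87949e+02 1.83449e+02 2.18000e-01]
[[-0.1, 0.4], [-2.5, 1.1], [0.2, -1.4], [1.7, -0.7]]
tab [5.87038e+02 1.81572e+02 2.11000e-01]
[[-1.8, -0.6], [-0.9, 0.3], [-0.2, -1.0], [0.4, 0.1], [-1.5, 0.2], [-3.9, 0.9], [-0.6, -1.2], [0.8, -0.4]]
tab in rack [-33.85595315  -6.91730165   0.        ]
dock top [ 5.59479e+02 -2.33819e+02  2.13000e-01]
[[0.1, -0.7], [-0.3, -0.8], [-0.1, 0.9], [0.3, 0.6]]
dock [ 5.59691e+02 -2.33697e+02  2.13000e-01]
[[0.1, -0.9], [-0.3, -0.9], [-0.2, 0.8], [0.2, 0.5], [-0.3, -0.1]]
```

View pics/ov_top.png

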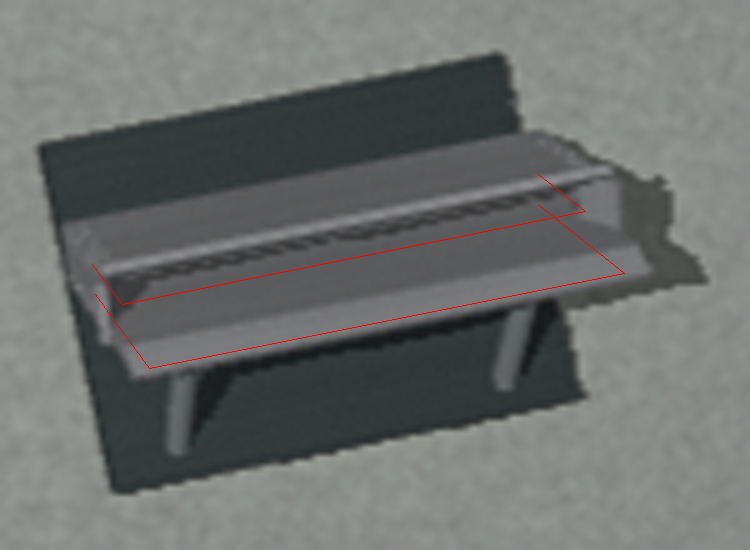

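View pics/ov_scene.png

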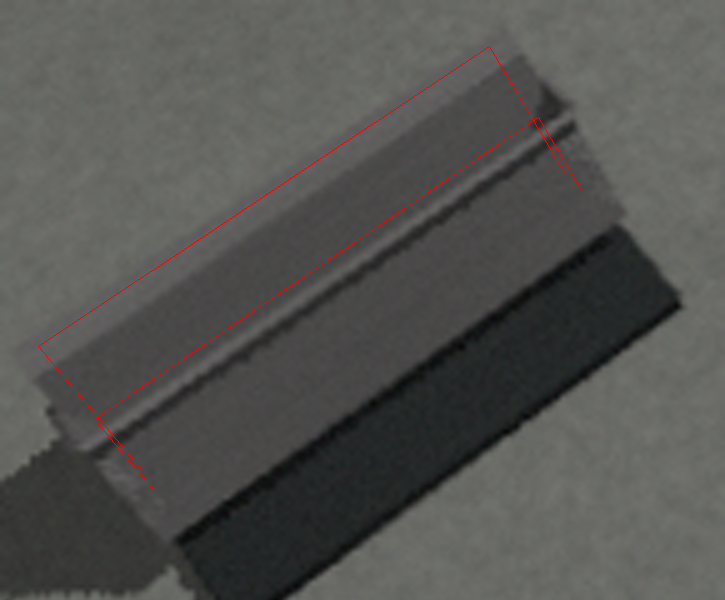

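```bash
cat >> h.py <<'E'
def slotR(yaw): return R.from_euler('z',yaw)*R.from_euler('y',-25,degrees=True)
FL=R.from_matrix(np.array([[0,1,0],[1,0,0],[0,0,-1.]]))  # tool x->y, tool y->x, tool z->-z
E
python3 - <<'E'
from h import *
from bench import bot,imaging,solve_ik
d=[559.7,-233.7,.213]
S=slotR(d[2]); o=np.array([d[0],d[1],30])
rot=(S*FL).as_euler('xyz')
for z in(300,200,160,80): print(z,solve_ik((o+S.apply([6,0,z])).tolist(),rot.tolist()))
g=(R.from_euler('z',.213)*FL).as_euler('xyz'); print(g,solve_ik([587,181.6,240],g.tolist()),solve_ik([587,181.6,95],g.tolist()))
p=o+S.apply([6,0,165])
bot.move_ptp(p.tolist(),rot.tolist())
m=imaging.camera_model('wrist'); im=imaging.capture('wrist')
import pickle; pickle.dump(m,open('w1.pkl','wb')); cv2.imwrite('pics/w1.png',im)
print(bot.get_state()['t'],bot.get_state()['tcp_pos'],p)
E
```

```text
300 [-0.91044437  0.02130249 -0.45734613  0.89310349  0.39091098  0.48688482]
200 [-0.82432394  0.14102642 -0.57281915  0.62412151  0.37244508  0.57753081]
160 [-0.7924093   0.2014915  -0.6053604   0.51913433  0.36489474  0.61077341]
80 [-0.73271213  0.340153   -0.6453949   0.31886617  0.34979689  0.67242647]
[3.14159265 0.         1.78379633] [0.17996009 0.44205145 0.00373242 1.13247729 0.         1.53775642] [ 0.17996009  0.55839768 -0.19691212  0.81548653  0.          1.53775642]
1.675 [ 496.87575327 -248.42572881  182.3487831 ] [ 496.85880873 -247.29133995  182.07649443]
```

View pics/w1.png

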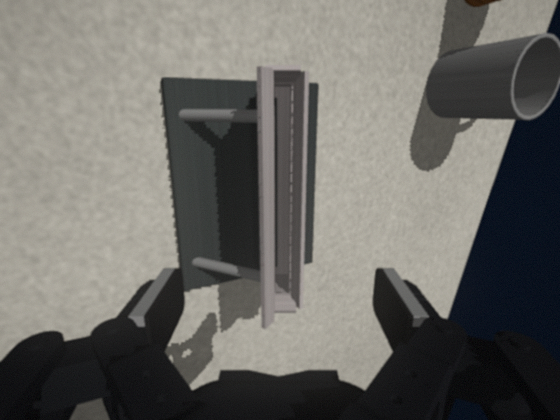

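Run:
```python
from h import *
im=cv2.imread('pics/w1.png'); g=np.clip(255*(im/255.)**0.6,0,255).astype('uint8')
a=crop(g,245,60,75,75,8); b=crop(g,245,260,75,75,8)
cv2.imwrite('pics/w1a.png',a);cv2.imwrite('pics/w1b.png',b)
```

```text
(no output)
```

View pics/w1a.png

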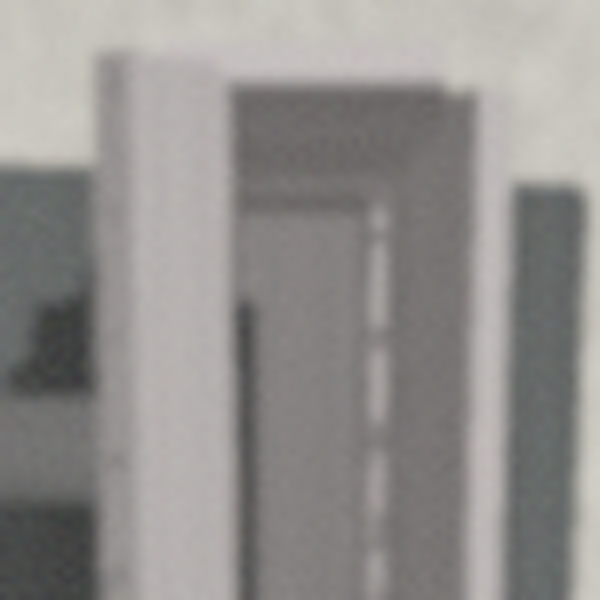

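View pics/w1b.png

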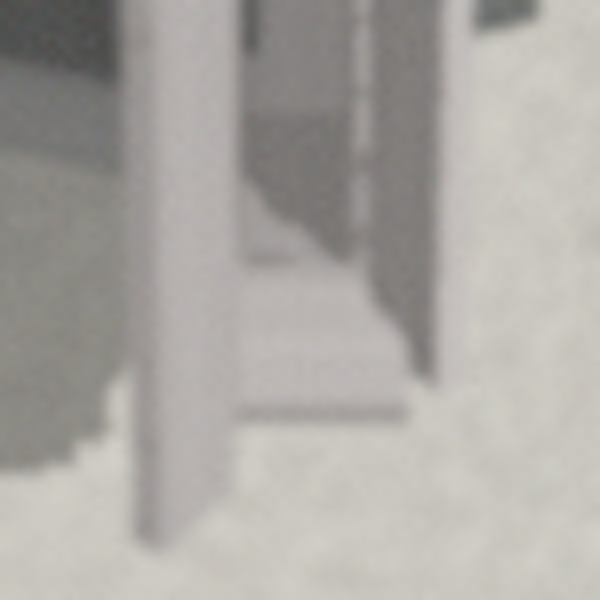

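```bash
cat > ov2.py <<'E'
from h import *
import pickle,sys
dx,dy,dyaw=map(float,sys.argv[1:4])
m=pickle.load(open('w1.pkl','rb'))
d=[559.7,-233.7,.213+dyaw]; S=slotR(d[2]); o=np.array([d[0],d[1],30])+R.from_euler('z',d[2]).apply([dx,dy,0])
im=cv2.imread('pics/w1.png'); g=np.clip(255*(im/255.)**0.6,0,255).astype('uint8')
L=[]
def ln(a,b,c): L.append((a,b,c))
ln((-7,-94,70),(-7,94,70),(0,0,255)); ln((7,-94,40),(7,94,40),(0,255,0)); ln((7,-94,0),(7,94,0),(255,0,0)); ln((-7,-94,0),(-7,94,0),(255,255,0))
for y in(-94,94): ln((-7,y,40),(7,y,40),(0,255,255)); ln((-7,y,0),(7,y,0),(255,0,255))
B=[]
for (x0,y0) in((245,60),(245,260)):
    b=crop(g,x0,y0,75,75,5)
    for p,q,c in L:
        uv=((proj(m,S.apply([p,q])+o)-[x0,y0]+.5)*5)
        cv2.line(b,tuple(map(int,uv[0])),tuple(map(int,uv[1])),c,1)
    B.append(b)
cv2.imwrite('pics/'+sys.argv[4],np.hstack(B))
for p,q,c in L: print(p,q,proj(m,S.apply([p,q])+o).round(1).tolist())
# base plate corners
print(proj(m,R.from_euler('z',.213).apply([(60,100,12),(-90,100,12),(60,-100,12),(-90,-100,12)])+[d[0],d[1],0]).round(1).tolist())
E
python3 ov2.py 0 0 0 ova.png
```

```text
(-7, -94, 70) (-7, 94, 70) [[262.3, 315.9], [257.8, 81.0]]
(7, -94, 40) (7, 94, 40) [[278.5, 296.4], [278.2, 83.9]]
(7, -94, 0) (7, 94, 0) [[278.5, 275.5], [278.2, 87.0]]
(-7, -94, 0) (-7, 94, 0) [[265.4, 275.5], [262.5, 87.0]]
(-7, -94, 40) (7, -94, 40) [[263.8, 296.4], [278.5, 296.4]]
(-7, -94, 0) (7, -94, 0) [[265.4, 275.5], [278.5, 275.5]]
(-7, 94, 40) (7, 94, 40) [[260.1, 83.9], [278.2, 83.9]]
(-7, 94, 0) (7, 94, 0) [[262.5, 87.0], [278.2, 87.0]]
[[317.8, 82.9], [160.5, 77.3], [311.8, 262.7], [182.8, 291.8]]
```

View pics/ova.png

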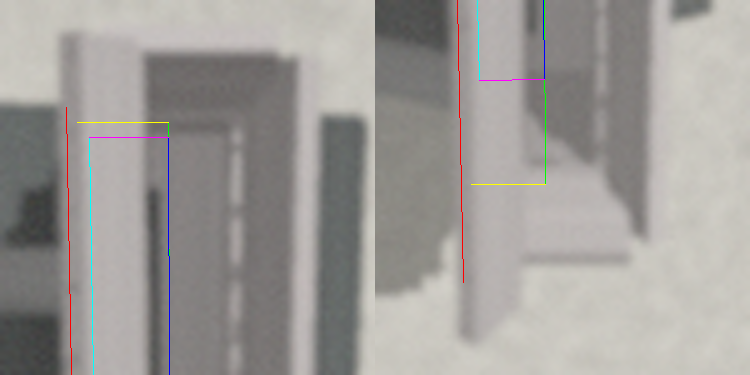

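```bash
python3 ov2.py 14 0 0 ovb.png|head -4;python3 - <<'E'
from h import *
im=cv2.imread('pics/w1.png'); g=np.clip(255*(im/255.)**0.6,0,255).astype('uint8')
cv2.imwrite('pics/w1c.png',crop(g,150,60,180,150,4)); 
E
```

```text
(-7, -94, 70) (-7, 94, 70) [[277.1, 311.7], [276.4, 81.6]]
(7, -94, 40) (7, 94, 40) [[291.7, 293.0], [294.3, 84.4]]
(7, -94, 0) (7, 94, 0) [[290.2, 272.8], [292.2, 87.3]]
(-7, -94, 0) (-7, 94, 0) [[277.3, 272.8], [276.8, 87.3]]
```

View pics/ovb.png

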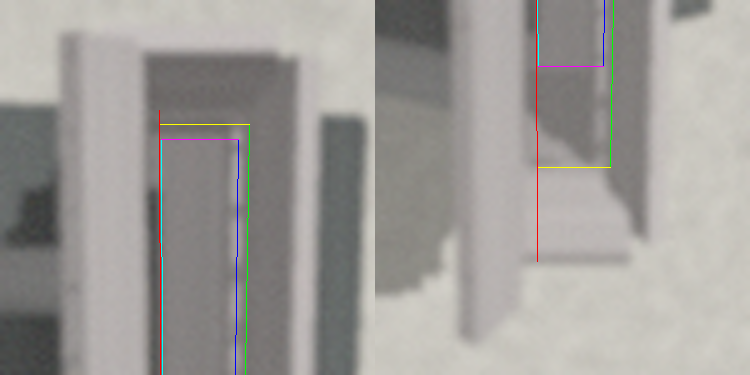

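View pics/w1c.png

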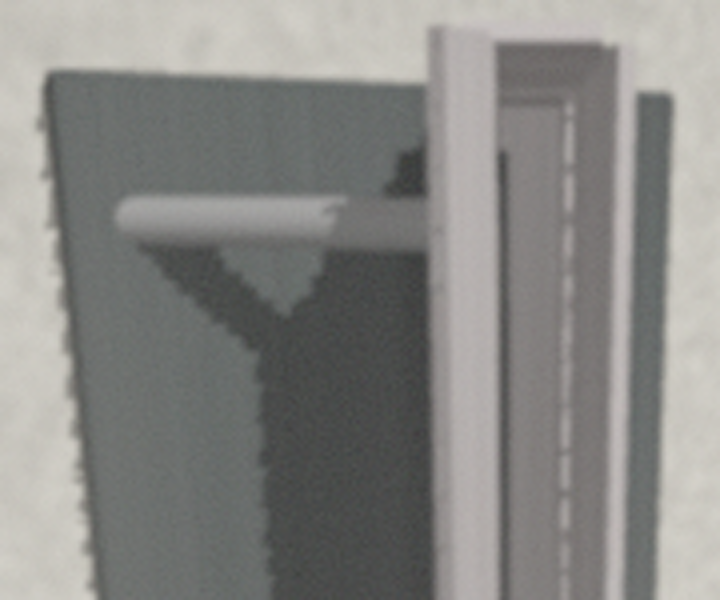

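```bash
cat > fit2.py <<'E'
from h import *
from bench import imaging
import pickle
M={n:imaging.camera_model(n) for n in('top','scene')}; M['w']=pickle.load(open('w1.pkl','rb'))
td=lambda u,v:(370+u/5-.4,185+v/5-.4); sd=lambda u,v:(60+u/5-.4,215+v/5-.4); w=lambda u,v,x0,y0:(x0+u/8-.45,y0+v/8-.45)
# (cam, P1,P2 of line, pixel)
bend=((-7,-94,70),(-7,94,70)); 
obs=[('top',*bend,td(118,348)),('top',*bend,td(625,245)),('scene',*bend,sd(40,378)),('scene',*bend,sd(520,55)),
('w',*bend,w(232,150,245,60)),('w',*bend,w(232,500,245,60)),('w',*bend,w(240,100,245,260)),('w',*bend,w(240,350,245,260))]
fl1=((-7,-94,0),(-7,94,0)); fl2=((7,-94,0),(7,94,0))
obs+=[('w',*fl1,w(256,500,245,60)),('w',*fl1,w(258,30,245,260)),('w',*fl2,w(376,500,245,60)),('w',*fl2,w(358,30,245,260))]
def res(p,O):
    Rz=R.from_euler('z',.213+p[1]); S=slotR(.213+p[1]); o=np.array([559.7,-233.7,30])+R.from_euler('z',.213).apply([p[0],0,0])
    out=[]
    for c,a,b,q in O:
        A,B=proj(M[c],S.apply([a,b])+o); d=(B-A)/np.linalg.norm(B-A); out.append(np.cross(d,np.array(q)-A))
    return np.array(out)
for n,O in(('top',obs[:2]),('scene',obs[2:4]),('wbend',obs[4:8]),('wfloor',obs[8:]),('all',obs)):
    r=least_squares(res,[10,0],args=(O,),x_scale=[1,.01]); print(n,r.x.round(3),r.fun.round(2))
E
python3 fit2.py
```

```text
top [1.0388e+01 2.0000e-03] [0. 0.]
scene [1.1014e+01 4.0000e-03] [ 0. -0.]
wbend [11.729 -0.   ] [ 0.09 -0.13  0.1  -0.06]
wfloor [ 1.3441e+01 -4.0000e-03] [-0.01  0.28  0.01 -0.29]
all [12.2 -0. ] [-1.07 -0.83 -0.38 -0.71 -0.47 -0.69 -0.44 -0.6   1.43  1.08  1.42  0.49]fit2.py:16: DeprecationWarning: Arrays of 2-dimensional vectors are deprecated. Use arrays of 3-dimensional vectors instead. (deprecated in NumPy 2.0)
  A,B=proj(M[c],S.apply([a,b])+o); d=(B-A)/np.linalg.norm(B-A); out.append(np.cross(d,np.array(q)-A))
```

Run:
```python
from h import *
from bench import bot,imaging,solve_ik
import pickle
g=(R.from_euler('z',.213)*FL).as_euler('xyz').tolist()
p=bot.get_state()['tcp_pos']
bot.movel((p+[0,0,60]).tolist(),max_speed=250)
bot.move_ptp([587,181.6,205],g)
m=imaging.camera_model('wrist'); im=imaging.capture('wrist')
pickle.dump(m,open('w2.pkl','wb')); cv2.imwrite('pics/w2.png',im)
t=imaging.capture('top');cv2.imwrite('pics/top2.png',t)
print(bot.get_state()['t'],bot.get_state()['tcp_pos'])
P=T(587,181.6,.213)([(5,90,147),(5,-90,147),(-5,90,147),(-5,-90,147)]); print(proj(m,P).round(1).tolist())
for q in proj(m,P): cv2.circle(im,tuple(map(int,q.round())),2,(255,0,255),-1)
cv2.imwrite('pics/w2o.png',im)
```

```text
3.8 [587.26044703 180.13696068 205.1368883 ]
[[286.4, 83.3], [285.2, 342.1], [269.1, 83.3], [271.8, 342.1]]
```

View pics/w2o.png

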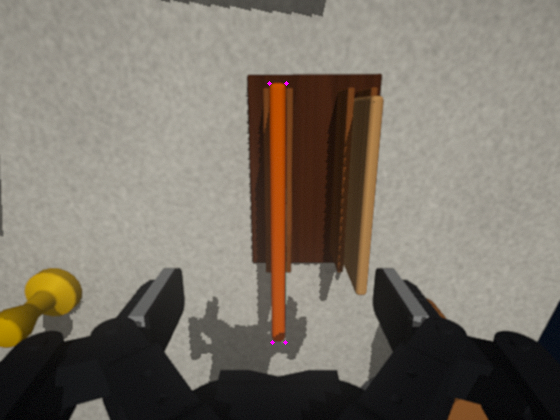

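Run:
```python
from h import *
from bench import bot,imaging
bot.grip(0.5,60)
r=bot.movel([587,181.2,105],max_speed=150,threshold=15); s=bot.get_state(); print(r,s['t'],s['tcp_pos'],s['contact_force'])
bot.grip(0.0,60); s=bot.get_state(); print(s['t'],s['opening'],s['contact_force'],s['tcp_pos'])
cv2.imwrite('pics/w3.png',imaging.capture('wrist'))
```

```text
False 5.1083 [587.6413343  181.34395898 105.77783376] [0.41834665 0.12082415 0.06157239]
5.5 0.11105216131736825 [-1.11349825  0.20526847  5.44963952] [587.70408767 181.3560695  106.14408141]
```

View pics/w3.png

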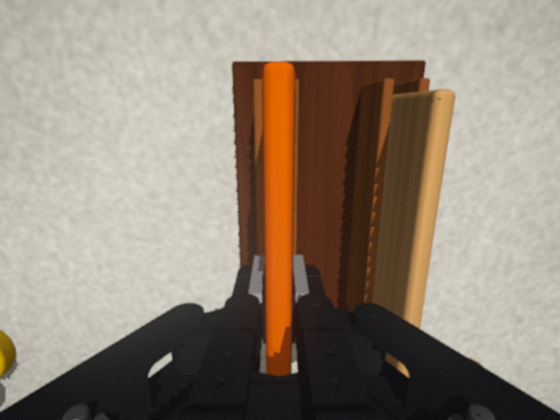

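```bash
cat >> h.py <<'E'
d0=[559.7,-233.7,.213]
S0=slotR(d0[2]); O0=np.array([d0[0],d0[1],30])+R.from_euler('z',d0[2]).apply([11.8,0.3,0])
TR=(S0*FL).as_euler('xyz').tolist()
def sp(x,y,z): return (O0+S0.apply([x,y,z])).tolist()
E
python3 - <<'E'
from h import *
from bench import bot,imaging
import pickle
p=bot.get_state()['tcp_pos']
bot.movel([p[0],p[1],300],max_speed=150); print(bot.get_state()['contact_force'])
bot.move_ptp(sp(0,0,240),TR)
bot.movel(sp(0,0,190),max_speed=100); bot.dwell(.3)
m=imaging.camera_model('wrist'); cv2.imwrite('pics/w4.png',imaging.capture('wrist')); pickle.dump(m,open('w4.pkl','wb'))
cv2.imwrite('pics/s4.png',imaging.capture('scene'));cv2.imwrite('pics/t4.png',imaging.capture('top'))
s=bot.get_state(); print(s['t'],s['opening'],s['contact_force'],s['tcp_pos'],sp(0,0,190)); 
s_in=S0.inv().apply(s['tcp_pos']-O0); print(s_in)
E
```

```text
[ 0.28069755 -0.26537876 -5.82861889]
9.7667 0.1082165898222701 [ 0.65932986 -0.80559991 -4.07669065] [ 492.67693747 -248.07030117  202.45566202] [492.68707743737684, -247.88666871145372, 202.19847953696348]
[ 6.45261376e-02 -1.77339058e-01  1.90253680e+02]
```

View pics/w4.png

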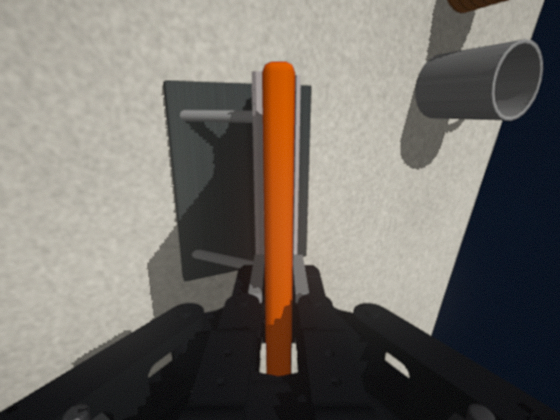

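View pics/s4.png

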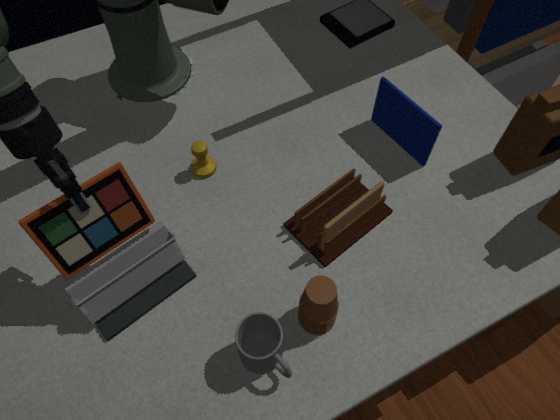

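View pics/t4.png

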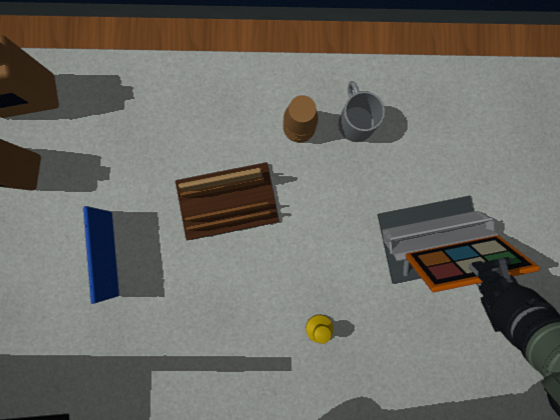

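Run:
```python
from h import *
from bench import imaging
M={n:imaging.camera_model(n) for n in('top','scene')}
A=[]
for c,f,(x,y,w,h) in(('top','t4',(370,190,180,120)),('scene','s4',(10,150,190,200))):
    im=cv2.imread(f'pics/{f}.png'); k=4 if c=='top' else 3
    b=crop(im,x,y,w,h,k)
    P=[(5,-90,0),(5,90,0),(5,90,135),(5,-90,135)]
    uv=proj(M[c],[sp(px,py,190.25-26.6-67.5+pz) for px,py,pz in P])
    q=((uv-[x,y]+.5)*k).astype(int); cv2.polylines(b,[q.reshape(-1,1,2)],True,(255,0,255),1); 
    P=[(-7,-94,70),(-7,94,70),(7,94,40),(7,-94,40)]
    q=((proj(M[c],[sp(*p) for p in P])-[x,y]+.5)*k).astype(int); cv2.polylines(b,[q.reshape(-1,1,2)],True,(0,255,0),1)
    cv2.imwrite(f'pics/o4{c}.png',b)
```

```text
(no output)
```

View pics/o4top.png

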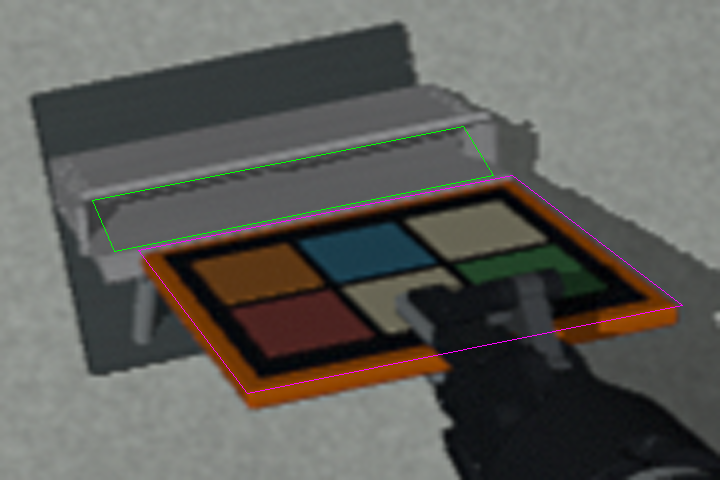

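View pics/o4scene.png

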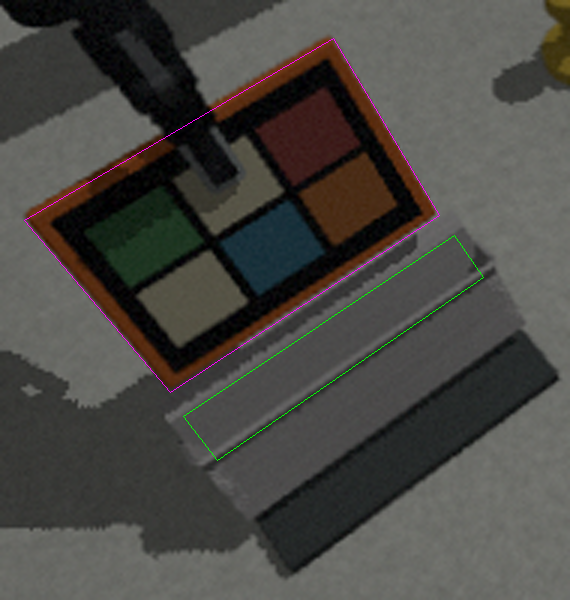

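```bash
cat >> h.py <<'E'
def rep(bot):
    s=bot.get_state(); print(round(s['t'],2),S0.inv().apply(s['tcp_pos']-O0).round(2),'F_slot',S0.inv().apply(s['contact_force']).round(1),'tau',S0.inv().apply(s['wrist_torque']).round(2),s['opening'].round(3) if hasattr(s['opening'],'round') else s['opening'])
E
python3 - <<'E'
from h import *
from bench import bot,imaging
rep(bot)
print(bot.movel(sp(0,0,150),max_speed=80,threshold=10)); rep(bot)
r=bot.movel(sp(0,0,125),max_speed=40,threshold=10);print(r); bot.dwell(.2); rep(bot)
cv2.imwrite('pics/w5.png',imaging.capture('wrist'));cv2.imwrite('pics/s5.png',crop(imaging.capture('scene'),10,150,190,200,3))
E
```

```text
9.77 [ 6.0000e-02 -1.8000e-01  1.9025e+02] F_slot [-1.3 -0.9 -3.9] tau [ 0.02  0.91 -0.  ] 0.1082165898222701
False
10.42 [8.0e-02 1.0e-02 1.5e+02] F_slot [-2.6 -0.  -3.8] tau [0.04 0.9  0.01] 0.1066580966978879
False
11.39 [  0.19  -0.17 125.24] F_slot [-2.5  0.2 -4.9] tau [ 0.01  0.92 -0.05] 0.10716518850463456
```

View pics/s5.png

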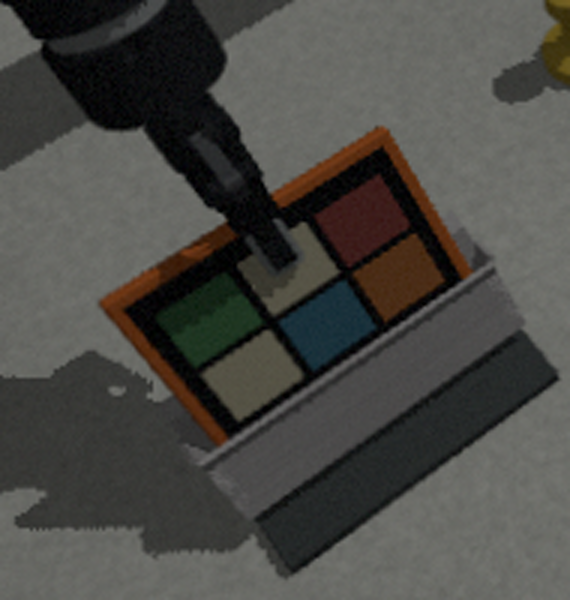

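View pics/w5.png

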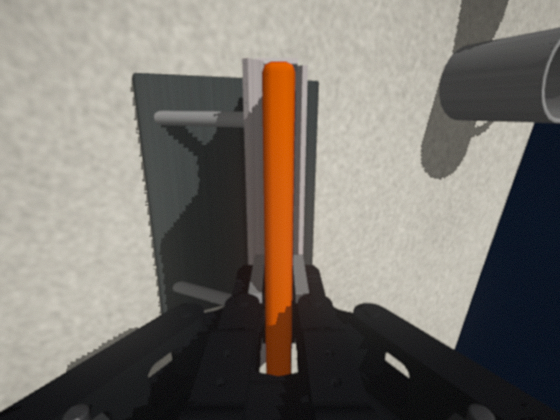

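Run:
```python
from h import *
from bench import bot,imaging
for z in(110,100,90):
    r=bot.movel(sp(0,0,z),max_speed=25,threshold=8); print(z,r); rep(bot)
    if r: break
cv2.imwrite('pics/s6.png',crop(imaging.capture('scene'),10,150,190,200,3))
```

```text
110 False
12.24 [-1.0000e-02  3.0000e-02  1.0993e+02] F_slot [-2.  -1.  -4.2] tau [0.04 0.9  0.03] 0.1097508040422877
100 False
12.79 [-8.000e-02  1.500e-01  9.982e+01] F_slot [-1.6  0.4 -4.4] tau [-0.02  0.92 -0.07] 0.10756077848536635
90 True
13.11 [ 0.17 -0.45 94.83] F_slot [-0.2  0.5  5.7] tau [ 0.07  0.52 -0.03] 0.10619320620423159
```

View pics/s6.png

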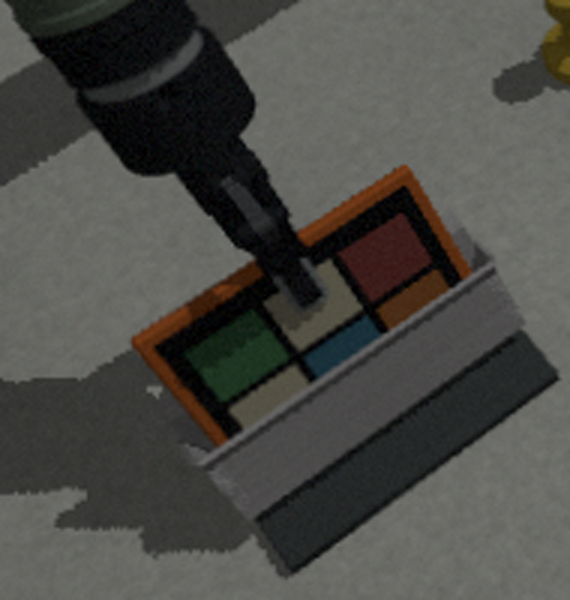

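Run:
```python
from h import *
from bench import bot,imaging
print(bot.movel(sp(0,0,93.5),max_speed=10,threshold=12)); rep(bot)
bot.grip(0.4); rep(bot)
bot.dwell(.3)
bot.movel(sp(0,0,215),max_speed=120); rep(bot)
bot.dwell(.5)
cv2.imwrite('pics/s7f.png',imaging.capture('scene'));cv2.imwrite('pics/t7f.png',imaging.capture('top'));cv2.imwrite('pics/w7.png',imaging.capture('wrist'))
M={n:imaging.camera_model(n) for n in('top','scene')}
for c,f,(x,y,w,h) in(('top','t7f',(370,190,180,120)),('scene','s7f',(10,150,190,200))):
    im=cv2.imread(f'pics/{f}.png'); k=4 if c=='top' else 3
    b=crop(im,x,y,w,h,k)
    P=[(5,-90,40),(5,90,40),(5,90,135),(5,-90,135)]
    q=((proj(M[c],[sp(*p) for p in P])-[x,y]+.5)*k).astype(int); cv2.polylines(b,[q.reshape(-1,1,2)],True,(255,0,255),1); 
    cv2.imwrite(f'pics/o7{c}.png',b)
```

```text
False
13.53 [ 0.76 -0.44 94.8 ] F_slot [-4.5  2.5 13.8] tau [0.58 1.25 0.09] 0.11148724401152643
13.88 [ 0.6  -0.36 93.55] F_slot [0.9 0.2 0.3] tau [-0.    0.4  -0.06] 0.4014285788174335
15.34 [ -0.36   0.37 214.47] F_slot [ 0.  -1.4  0. ] tau [-0.    0.36  0.01] 0.4024889548699694
```

View pics/o7top.png

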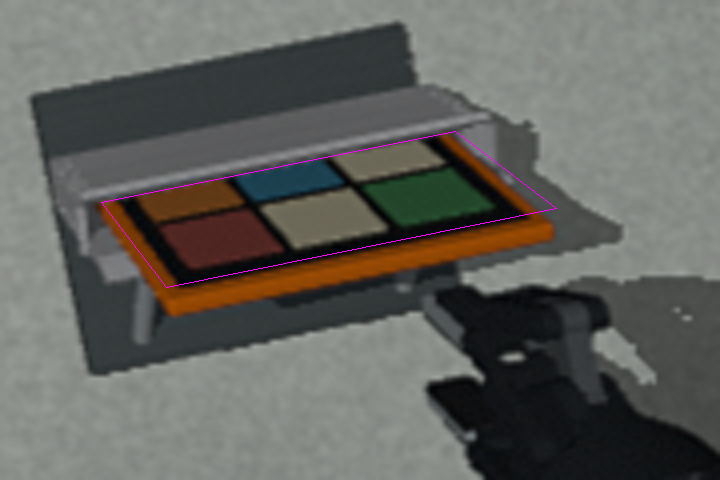

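View pics/o7scene.png

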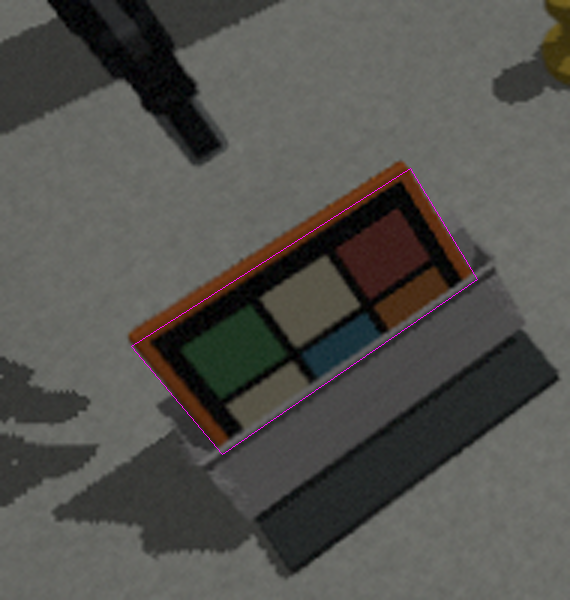

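View pics/w7.png

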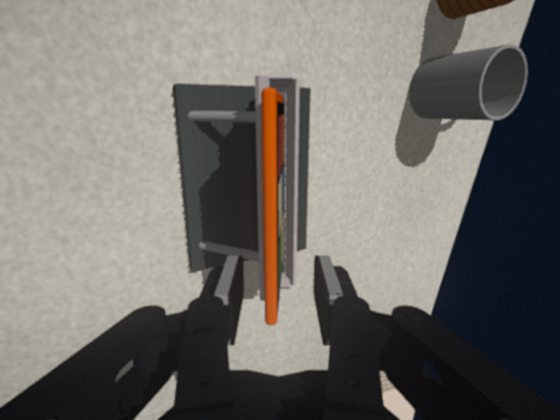

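View pics/s7f.png

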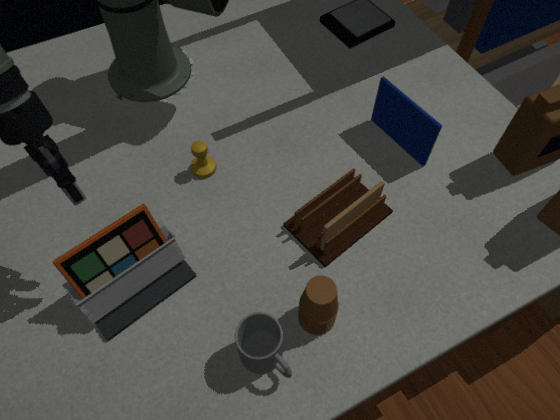

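Run:
```python
from h import *
from bench import imaging
M={n:imaging.camera_model(n) for n in('top','scene')}
t=lambda u,v:(370+u/4-.5,190+v/4-.5); s=lambda u,v:(10+u/3-.5,150+v/3-.5)
obs=[('top',(-5,90,135),t(174,315)),('top',(-5,-90,135),t(553,240)),('scene',(-5,-90,135),s(129,336)),('scene',(-5,90,135),s(402,161)),('scene',(5,90,135),s(411,169))]
def f(p):
    rr=R.from_euler('xyz',[p[3],p[4],0])
    return np.concatenate([proj(M[c],sp(*(rr.apply(P)+p[:3])))[0]-q for c,P,q in obs]+[[p[0]/2,p[3]/.01]])
r=least_squares(f,[0,0,0,0,0],x_scale=[1,1,1,.01,.01]); print(r.x.round(3),r.fun.round(1))
print('centre',R.from_euler('xyz',[r.x[3],r.x[4],0]).apply([0,0,67.5])+r.x[:3])
```

```text
[-0.133 -0.008 -2.039 -0.    -0.042] [-1.7  0.2  0.3 -0.5 -0.6  0.4  0.2  0.4 -0.8 -0.6 -0.1 -0. ]
centre [-2.99915662e+00 -2.54654716e-03  6.54004465e+01]
```

Run:
```python
from bench import bot
print(bot.get_state()['t']); bot.sign_off()
```

```text
15.9917
the job is handed in; nothing more can be done
```

The orange tablet is seated in the dock's leaning slot, released, with the screen facing out over the low front lip. I handed the job in at 16 s of the 48 s allowed; no verdict is reported.

I pinched the tablet near its top, lifted it, tilted it 25° to match the slot, and lowered it slowly until the force stop.

**Seating:** Contact came about 0.7 mm above the predicted floor height, and the tablet held against a light 14 N press.

**Final pose:** A camera fit after release puts the tablet's centre at about x −3, y 0, z 65.4 mm in the slot frame. It leans about 0.04 rad against the back rest. That is within tolerance, but the z is about 2 mm below the nominal 67.5 mm, which is about the calibration error.

**Bystanders:** The board, pitcher, cup stack and tamper look unmoved by eye in the final scene picture; I did not measure them. The gripper is clear of everything.

**Disagreement:** I had first taken the slot to sit at the dock's origin, but it lies about 12 mm towards the dock's +x. The cameras put that offset anywhere from 10.4 to 13.4 mm. I used 11.8 mm, and the tablet went in with no measurable side contact.

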